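# Inspect a butt weld with a hand magnifier at focal height

### The arm

A 6-joint arm with a two-finger parallel gripper is mounted at the origin on the work surface. World frame = base frame: x ahead of the robot, y to its left, z up, the work surface at z = 0. Lengths are in mm, angles in rad, forces in N, time in s.
With the tool pointing down it reaches from about 300 to 775 mm from the base axis. Payload 14.6 kg.
Tool frame: the origin (TCP) lies on the centre line of the jaws, within the pads' length; the fingertips stand 19 mm ahead of it and the grasp point (between the pads) is the TCP (bot.tip_reach is the distance from the TCP to the fingertips, in mm); z points along the fingers, y is the line along which they close (so a half turn about z gives the same grasp; the last joint's range is limited). The gripper opens to 85 mm and grips with 20 to 120 N. Pads are 22 mm wide; open, the fingers measure 114 mm over their backs; the gripper's body (76 mm by 85 mm) begins 54 mm behind the grasp point. The pads swing forward as they close: fully open they stand 13 mm farther back than shut.
Start: joints at [1.069, 0.3, 1.521, -0, 1.321, -0.067], TCP at [231.672, 498.816, 250.281] pointing down, gripper open.
Joint ranges: [-3.03, 3.03], [-0.79, 2.21], [0.23, 2.52], [-1.04, 4.18], [0, 3.07], [-2.55, 2.55]. Speed limits (rad/s): [2.22, 2.22, 2.57, 3.14, 3.14, 3.14].

### API

Orientations are given as a unit quaternion [w, x, y, z].
In Python, from rig import bot gives the robot as it stands. Calls block until the motion is done:
- bot.move_to(position, orientation): joint-space move of the TCP to a pose.
- bot.servo_line(position, attitude=None, speed=150, until_force=None): straight line of the TCP; attitude=None keeps the orientation; speed is the mean speed in mm/s. With until_force (N) it stops when the force on the tool has changed by that much, and returns True; else False.
- bot.move_joints(angles): joint-space move.
- bot.move_gripper(opening, grip_force=None): finger opening in mm; grip_force is the grip in N (None keeps the last); returns when the fingers have stopped.
- bot.dwell(seconds).
- bot.ik(position, orientation): joint angles nearest the present ones, or None.
- bot.read_state(): the state.
- bot.read_camera(name): name is "side" or "top" or "wrist"; returns a dict with "image" (384x512x3 uint8, blue, green, red), "depth" (384x512 float32, mm along the optical axis (not along the pixel's ray), 0 where there is no reading), "fovy" (degrees; the focal length in pixels is half the picture's height over the tangent of half this angle, whatever the lens; pixels are square), "cx", "cy" (the principal point, pixels), "eye" and "attitude" of the camera in the world; the wrist camera has in their place "mount" (4x4, takes a point from camera to tool coordinates, whose origin is the TCP and whose axes are the flange's). Camera axes: x right, y down, z forward; pixel columns grow to the right and rows downward; lengths in mm; the calibration is good to about 2 mm. A picture is of the moment at which its call begins: read the wrist's pose just before it.
A pose or a line that the arm cannot do raises bot.MotionError and nothing moves.
- bot.finish_job(): hands the job in; it is judged then, once.
The state is a dict: "clock": time; "joint_positions": joint angles; "qvel": joint speeds; "effort": joint torques, N m; "ee_pos": TCP position; "tool_rot": TCP orientation; "ft_force": force on the tool from outside, world axes, zero at the start; "moment": the same for the moment, N m; "grip_width": finger opening in mm; "grip_force": force on a finger pad.
Only numpy, scipy, OpenCV 4.12 (cv2) and the standard library are available. Lean on these libraries where they do the work, as an engineer would, in place of code of your own. Each camera call takes 0.05 s, during which the arm holds its last target. There are 200 camera calls.

### The job

Inspect the weld bead on the butt-welded test plate with the hand magnifier: pick the magnifier up by its handle (keep the fingers off the lens), hold it level with its glass at the height of the height gauge's scriber point, where it is in focus, and centred over the bead. Start with a short pause over the plate edge where the run-on tab is, then carry it along the bead, level and at that height all the way, to the crater where the bead stops. The job ends holding: finish with the magnifier still in the gripper, motionless over the crater, in focus and level, and do not put it down; do not shift the test plate, the gauge's setting or anything else on the bench.

Things in the scene. Friction and masses are not known exactly. Their poses are not given: they have to be found in the camera images.
- loupe: Hand magnifier lying flat: round glass in a bare aluminium ring 76 mm across, short neck, straight flat-sided black handle 95 long, 16 wide, 18 tall. 183 mm long, about 165 g, balanced near its origin; ring and handle both 18 mm tall, so the lens lies level. Origin: mid length, underside. x runs along the handle to the lens (handle x -91 to +3 mm, ring +15 to +92), z up.
- lens_center (a point): Centre of the magnifier's glass, 53.5 mm along the magnifier's x from its origin and 9 mm above its underside.
- loupe_grip (a point): A good place to grip the handle: on its centre line, 30 mm behind the magnifier's origin (83.5 mm from the lens centre), 9 mm above its underside; grip across the 16 mm width.
- loupe_head: The magnifier's lens ring with its glass (rigid with the handle), 76 mm across. Origin: on its underside, at the ring's centre. Not to be gripped with the fingers.
- test_plate: Plate to inspect, loose, 1.25 kg: 130 long (x), 110 wide (y), 10 mm thick steel, a straight weld bead 14 mm wide, 2 mm proud along the middle of its top. The bead begins at the end with a small run-on tab (28 x 34 mm, at -x) and stops 20 mm short of the other edge (+x) in a round crater. Any yaw. Origin: middle of the underside; x along the bead from tab to crater.
- weld_start (a point): Point on top of the bead at the plate edge where the run-on tab joins: 65 mm behind the plate's origin along x, 12 mm above the bench.
- weld_mid (a point): Point on top of the bead half-way between weld_start and crater: plate x = -10 mm.
- crater (a point): The crater where the bead stops: plate x = +45 mm, 12 mm above the bench. The weld from weld_start to here is 110 mm long and straight.
- scriber_point (a point): Point of the height gauge's scriber, at mid thickness (a level flat bar 10 mm wide, 6 mm thick, pointing to the robot's left). Its height above the bench is where the centre of the magnifier's glass must be to be in focus on the weld; already set, between 105 and 155 mm.
- height_gauge: Digital height gauge standing at the back of the bench, fixed: cast base 95 x 62 mm and 44 mm high, upright beam to 247 mm, and a grey carriage with display that carries the scriber. Origin: middle of the underside of the base. The scriber points along -x of this frame, its point 80 mm in front of the origin.
- mirror: Inspection mirror lying flat: a solid round mirror disc 46 mm across and 10 mm thick on a thin steel stem with a 12 mm rubber handle, 190 mm long overall. Smaller than the magnifier and not see-through. Not needed. Origin: on its underside.
- wire_brush: Wooden-backed wire brush, 270 mm long, 28 mm wide, 33 mm high, bristles down. Not needed. Origin: on its underside.
- chipping_hammer: Steel chipping hammer lying flat, 230 mm long, head 140 mm across, 24 mm high. Not needed. Origin: on its underside.
- pliers: Welding pliers lying flat, 205 mm long, 75 mm wide, 14 mm high. Not needed. Origin: on its underside.
- wire_spool: Small spool of copper-coated welding wire standing on its flange, 100 mm diameter, 44 mm high. Not needed. Origin: on its underside.
- magnet_square: Magnetic welding square lying flat, 75 x 75 mm, 18 mm high. Not needed. Origin: on its underside.
Mind the look-alikes: they are no part of the job. Leave any purple look-alike of the loupe alone. Leave any blue look-alike of the height_gauge alone.

How it is judged (in metres and radians):
On the way, in this order (a step that is already met when the one before it is completed fails the run):
1. the magnifier is lifted off the bench in the fingers (contact force between loupe and the fingers above 2 N and height (world z) of lens_center above 0.04 m), for 0.2 s.
2. lens over the start of the weld, at the run-on tab, level and at the scriber's height (x of lens_center in the frame of test_plate between -0.076 and -0.054 m and y of lens_center in the frame of test_plate between -0.011 and 0.011 m and z of lens_center in the frame of scriber_point between -0.007 and 0.007 m and angle between loupe's own z axis and vertical below 0.1 rad and contact force between loupe and the fingers above 2 N), for 0.3 s.
3. lens passes a quarter of the way along the weld, level and at height (x of lens_center in the frame of test_plate between -0.0485 and -0.0265 m and y of lens_center in the frame of test_plate between -0.011 and 0.011 m and z of lens_center in the frame of scriber_point between -0.007 and 0.007 m and angle between loupe's own z axis and vertical below 0.1 rad and contact force between loupe and the fingers above 2 N), for 0.05 s.
4. lens passes half-way along the weld, level and at height (x of lens_center in the frame of test_plate between -0.021 and 0.001 m and y of lens_center in the frame of test_plate between -0.011 and 0.011 m and z of lens_center in the frame of scriber_point between -0.007 and 0.007 m and angle between loupe's own z axis and vertical below 0.1 rad and contact force between loupe and the fingers above 2 N), for 0.05 s.
5. lens passes three quarters of the way along the weld, level and at height (x of lens_center in the frame of test_plate between 0.0065 and 0.0285 m and y of lens_center in the frame of test_plate between -0.011 and 0.011 m and z of lens_center in the frame of scriber_point between -0.007 and 0.007 m and angle between loupe's own z axis and vertical below 0.1 rad and contact force between loupe and the fingers above 2 N), for 0.05 s.
6. lens held still over the crater, level and at height (x of lens_center in the frame of test_plate between 0.034 and 0.056 m and y of lens_center in the frame of test_plate between -0.011 and 0.011 m and z of lens_center in the frame of scriber_point between -0.007 and 0.007 m and angle between loupe's own z axis and vertical below 0.1 rad and contact force between loupe and the fingers above 2 N), for 0.2 s.
At the end, for the whole second after the job is handed in: Magnifier held in the fingers, at rest, lens centre within 11 mm of the crater along and across the bead and within 7 mm of the scriber's height, tilt under 0.10 rad, touching neither plate nor gauge. Plate moved under 10 mm, scriber under 4 mm, other things under 20 mm (all of step 6 and linear speed of loupe below 0.02 m/s and angular speed of loupe below 0.15 rad/s and contact force between loupe and test_plate below 0.2 N and contact force between loupe and height_gauge below 0.2 N and distance of test_plate from where it was at the start of the episode below 0.01 m and distance of scriber_point from where it was at the start of the episode below 0.004 m and distance of each of mirror, wire_brush, chipping_hammer, pliers, wire_spool, magnet_square from where it was at the start of the episode below 0.02 m); the arm keeps its last pose, push and grip.
It fails at once if the lens ring or glass is gripped or pushed with the fingers instead of the handle (contact force between loupe_head and the fingers above 1 N).
It fails at once if the test plate is shifted (distance of test_plate from where it was at the start of the episode above 0.01 m).
It fails at once if the scriber is knocked off its setting (distance of scriber_point from where it was at the start of the episode above 0.004 m).
It fails at once if another thing on the bench is disturbed (distance of any of mirror, wire_brush, chipping_hammer, pliers, wire_spool, magnet_square from where it was at the start of the episode above 0.02 m).
It also fails if it takes over 43 s, if anything falls off the work surface, if the arm or the gripper's body presses on something with over 40 N, if the wrist force passes 120 N, or if a joint passes its speed limit or range.

## Working session

There is one attempt and no reset: what is moved stays moved. The work goes in short steps, each a Python script; the robot and the scene stay as the last script left them, time stands still between calls to the robot, and variables do not carry over. Pictures are saved under pics/ and viewed, at most 10 in all, crops included, and the job is handed in when it is done.

```bash
mkdir -p pics
cat > h.py <<'E'
import numpy as np, cv2
from scipy.spatial.transform import Rotation as R
from rig import bot
def rot(q): return R.from_quat([q[1],q[2],q[3],q[0]]).as_matrix()
def cam(n):
    s=bot.read_state(); c=bot.read_camera(n)
    c['f']=c['image'].shape[0]/2/np.tan(np.radians(c['fovy'])/2)
    if n=='wrist':
        T=np.eye(4);T[:3,:3]=rot(s['tool_rot']);T[:3,3]=s['ee_pos'];M=T@np.array(c['mount'])
        c['Rm'],c['o']=M[:3,:3],M[:3,3]
    else: 
        a=np.array(c['attitude']); c['Rm']=rot(a) if a.size==4 else a; c['o']=np.array(c['eye'])
    return c
def ray(c,uv):
    uv=np.atleast_2d(np.array(uv,float)); d=np.c_[(uv[:,0]-c['cx'])/c['f'],(uv[:,1]-c['cy'])/c['f'],np.ones(len(uv))]
    return d@c['Rm'].T
def plane(c,uv,z):
    d=ray(c,uv); return c['o']+d*((z-c['o'][2])/d[:,2])[:,None]
def proj(c,P):
    p=(np.atleast_2d(P)-c['o'])@c['Rm']; return np.c_[p[:,0]/p[:,2]*c['f']+c['cx'],p[:,1]/p[:,2]*c['f']+c['cy']]
def cloud(c):
    v,u=np.indices(c['depth'].shape); d=ray(c,np.c_[u.ravel(),v.ravel()])
    return (c['o']+d*c['depth'].ravel()[:,None]).reshape(*c['depth'].shape,3)
E
python3 - <<'E'
from h import *
for n in('top','side'):
    c=cam(n); cv2.imwrite(f'pics/{n}0.png',cv2.resize(c['image'],None,fx=1.5,fy=1.5)); np.save(f'{n}0.npy',c,allow_pickle=True)
    print(n,c['o'],c['Rm'].round(3).tolist(),c['fovy'],c['cx'],c['cy'])
E
```

```text
top [ 478.71415189  -31.34385513 1490.10983677] [[0.016, -0.997, 0.077], [-1.0, -0.016, 0.001], [0.0, -0.077, -0.997]] 45.359381142659316 256.43470979695917 193.22858811935984
side [ 517.60298975  714.72800547 1007.09200588] [[-0.998, -0.038, 0.045], [-0.058, 0.778, -0.626], [-0.011, -0.627, -0.779]] 48.481741873199226 257.7948011492916 184.4754365761295
```

View pics/top0.png

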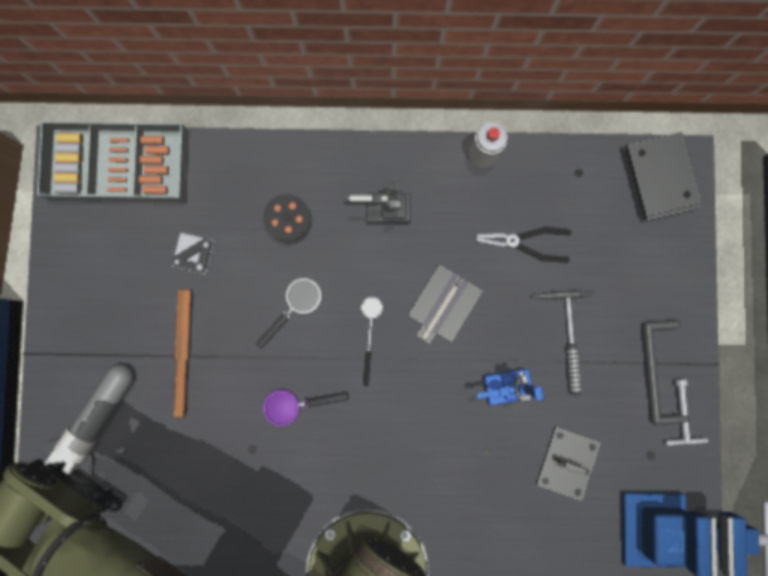

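View pics/side0.png

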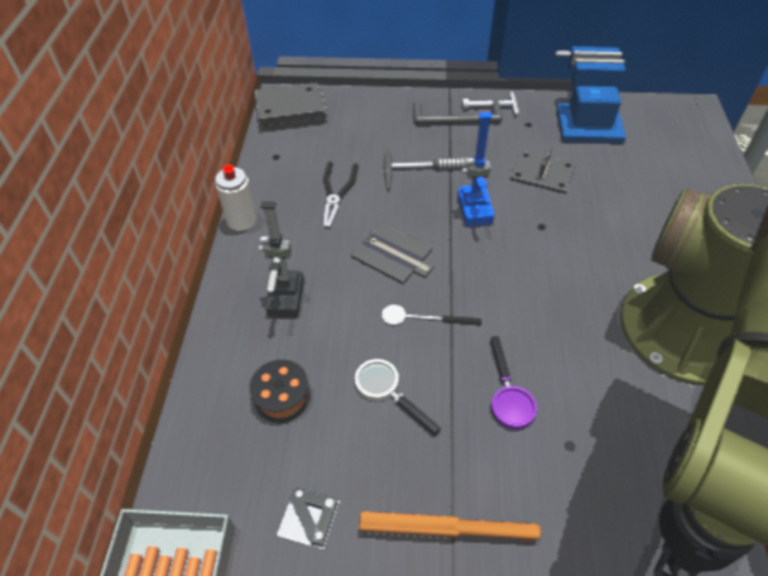

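Top view (×1.5 px): loupe ring (303,296), handle end (262,344). Plate ~(446,304), with the tab at the lower left and the bead running up-right to the crater. Grey gauge (388,205), scriber tip ~(349,198). The blue gauge and purple magnifier are decoys. Next: coarse positions.

Run:
```python
from h import *
c=np.load('top0.npy',allow_pickle=True).item(); s=np.load('side0.npy',allow_pickle=True).item()
for n,uv,z in(('ring',(303,296),9),('hend',(262,344),9),('tab',(426,338),10),('crater',(459,281),12),('pl',(446,304),10),('scr',(349,198),130)):
    print(n,plane(c,np.array(uv)/1.5,z).round(1)[0], 'depthpt',cloud(c)[int(uv[1]/1.5),int(uv[0]/1.5)].round(1))
P=cloud(c)
m=(P[...,2]>95)&(P[...,2]<170)&(c['depth']>0)
sub=m[120:145,225:280]; print((np.where(sub,P[120:145,225:280,2],0)).astype(int)[5:22:1,::2])
P=cloud(s)
for uv in((268,288),(272,280),(274,265),(270,272)): print(uv,P[int(uv[1]/1.5),int(uv[0]/1.5)].round(1))
big=cv2.resize(s['image'][125:225,150:230],None,fx=6,fy=6,interpolation=cv2.INTER_CUBIC)
b2=cv2.resize(c['image'][110:160,215:285],None,fx=6,fy=6,interpolation=cv2.INTER_CUBIC)
o=np.zeros((600,800,3),np.uint8);o[:600,:480]=big[:, :480];o[:300,480:800]=b2[:,:320];cv2.imwrite('pics/g1.png',o)
```

```text
ring [577.4 145.6   9. ] depthpt [578.5 145.6   9.4]
hend [473.  230.9   9. ] depthpt [474.  231.1  20.1]
tab [ 491.4 -120.2   10. ] depthpt [ 492.5 -120.5    6. ]
crater [ 614.9 -189.8   12. ] depthpt [ 616.7 -190.7    4.1]
pl [ 565.  -162.4   10. ] depthpt [ 567.3 -161.7    6.2]
scr [767.2  44.1 130. ] depthpt [767.6  46.2 128.1]
[[  0   0   0   0   0   0   0   0   0   0   0   0   0   0   0   0   0 145
  143   0   0   0   0   0   0   0   0   0]
 [  0   0   0   0   0   0   0   0   0   0   0   0   0   0   0   0   0 147
  148   0   0   0   0   0   0   0   0   0]
 [  0   0   0   0   0   0   0   0   0   0   0   0   0   0   0   0   0 145
  160   0   0 161   0   0   0   0   0   0]
 [  0   0   0   0   0   0   0   0   0   0   0   0   0   0   0   0   0 144
  164   0   0 161   0   0   0   0   0   0]
 [  0   0   0   0   0   0   0   0   0   0   0   0 131 129 131   0   0 143
  158   0   0 160   0   0   0   0   0   0]
 [  0   0   0   0   0   0   0   0   0   0   0   0 136 125 127   0   0 146
  164   0   0 163   0   0   0   0   0   0]
 [  0   0   0   0 123 129 128 126 126 126 127 128 128 129 128   
[... 647 characters left out ...]
   0   0   0   0   0   0   0   0   0   0   0   0   0   0   0 139
  144 140 148   0   0   0   0   0   0   0]
 [  0   0   0   0   0   0   0   0   0   0   0   0   0   0   0   0   0   0
  140 141 145   0   0   0   0   0   0   0]
 [  0   0   0   0   0   0   0   0   0   0   0   0   0   0   0   0   0   0
  137 128 136   0   0   0   0   0   0   0]
 [  0   0   0   0   0   0   0   0   0   0   0   0   0   0   0   0   0   0
    0   0   0   0   0   0   0   0   0   0]
 [  0   0   0   0   0   0   0   0   0   0   0   0   0   0   0   0   0   0
    0   0   0   0   0   0   0   0   0   0]]
(268, 288) [775.6  44.  128.1]
(272, 280) [770.7  25.1 129.9]
(274, 265) [773.7  -8.7 130.5]
(270, 272) [776.    9.1 130.9]
```

View pics/g1.png

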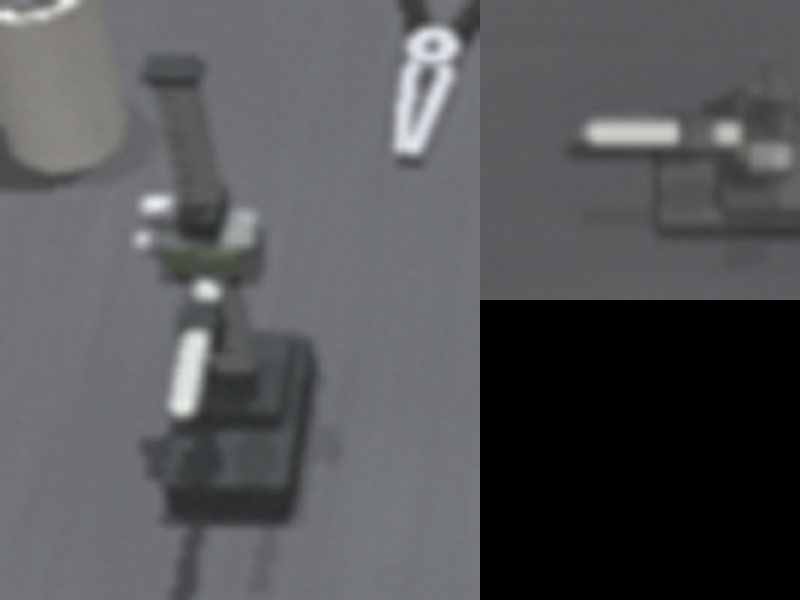

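Scriber tip is near (768–775, 44), bar top ≈127 mm. I'll refine it with the wrist camera, starting with a close look at the loupe.

```bash
cat >> h.py <<'E'
def down(yaw): # tool z down, tool x along yaw
    x=np.array([np.cos(yaw),np.sin(yaw),0]);z=np.array([0,0,-1.]);q=R.from_matrix(np.c_[x,np.cross(z,x),z]).as_quat();return [q[3],q[0],q[1],q[2]]
E
python3 - <<'E'
from h import *
s=bot.read_state(); print(rot(s['tool_rot']).round(2).tolist())
c=cam('wrist'); print(np.array(c['mount']).round(3).tolist(),c['fovy'])
yaw=np.arctan2(-85,104)
for y in(yaw,yaw+np.pi): print(y,bot.ik([505,205,250],down(y)),bot.ik([550,-137,140],down(y)),bot.ik([440,-75,140],down(y)))
t=np.load('top0.npy',allow_pickle=True).item();d=np.load('side0.npy',allow_pickle=True).item()
a,b=ray(t,(231.8,132.2))[0],ray(d,(180.5,193.7))[0]
k=np.linalg.lstsq(np.c_[a,-b],d['o']-t['o'],rcond=None)[0];print('tip',t['o']+a*k[0],d['o']+b*k[1])
E
```

```text
[[-0.91, 0.42, -0.0], [0.42, 0.91, -0.0], [0.0, -0.0, -1.0]]
[[0.0, -0.957, -0.289, 73.709], [1.0, 0.0, -0.0, -0.386], [0.0, -0.289, 0.957, -123.049], [0.0, 0.0, 0.0, 1.0]] 60.24709465465795
-0.6852056764858921 None [-3.08740185e-01  4.49104323e-01  1.58749994e+00 -4.44089210e-16
  1.10498839e+00  1.94726182e+00] [-2.50923188e-01  2.04634491e-01  1.92166684e+00 -4.44089210e-16
  1.01529132e+00  2.00507881e+00]
2.456386977103901 [ 3.18413353e-01  2.89053472e-01  1.53566535e+00 -4.44089210e-16
  1.31687383e+00 -5.67177297e-01] [-3.08740185e-01  4.49104323e-01  1.58749994e+00 -4.44089210e-16
  1.10498839e+00 -1.19433084e+00] [-2.50923188e-01  2.04634491e-01  1.92166684e+00 -4.44089210e-16
  1.01529132e+00 -1.13651384e+00]
tip [767.63544419  46.96510845 124.90337005] [768.93780421  47.08241946 125.18572005]
```

Run:
```python
from h import *
yaw=np.arctan2(-85,104)+np.pi
bot.move_gripper(45)
L=[('loupe',[515,197,200],down(yaw)),('gauge',[640,45,230],down(np.pi)),('plate',[540,-150,230],down(np.radians(-29)+np.pi))]
o=[]
for n,p,q in L:
    bot.move_to(p,q); bot.dwell(.3); c=cam('wrist'); np.save(n+'.npy',c,allow_pickle=True); o.append(c['image'])
    if n=='gauge': P=cloud(c)
print(bot.read_state()['clock'])
o=[cv2.resize(i,(400,300)) for i in o]+[np.zeros((300,400,3),np.uint8)]
cv2.imwrite('pics/w1.png',np.vstack([np.hstack(o[:2]),np.hstack(o[2:])]))
```

```text
5.025
```

View pics/w1.png

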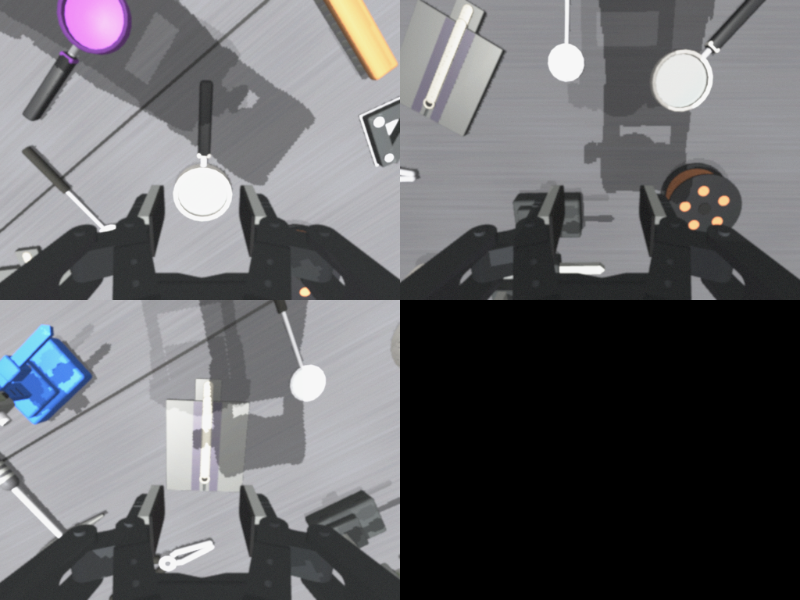

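Wrist views (×0.78): loupe ring centre (203,193), handle end (206,81). Gauge view: scriber tip ~(205,269). Plate view: tab edge (206,400−300), crater (205,480−300). I'll measure at full resolution.

Run:
```python
from h import *
l,g,p=[np.load(n+'.npy',allow_pickle=True).item() for n in('loupe','gauge','plate')]
# ring
hsv=cv2.cvtColor(l['image'],cv2.COLOR_BGR2HSV); m=((hsv[...,2]>200)&(hsv[...,1]<40)).astype(np.uint8); m[:190]=0;m[290:]=0;m[:,:212]=0;m[:,310:]=0
m=cv2.morphologyEx(m,cv2.MORPH_OPEN,np.ones((11,11)))
k=max(cv2.findContours(m,0,2)[0],key=cv2.contourArea); e=cv2.fitEllipse(cv2.convexHull(k)); print('ring',e)
W=plane(l,cv2.convexHull(k)[:,0],18); ce,r=cv2.minEnclosingCircle(W[:,:2].astype(np.float32)); print('circle',ce,r)
C=plane(l,e[0],18)[0]
# handle: dark
m=(hsv[...,2]<75).astype(np.uint8); m[:,:240]=0;m[:,285:]=0;m[:95]=0;m[200:]=0
k=max(cv2.findContours(m,0,2)[0],key=cv2.contourArea); b=cv2.minAreaRect(k); print('handle',b, cv2.boundingRect(k))
box=plane(l,cv2.boxPoints(b),18); print(box.round(1),C)
def crop(c,x,y,w,h,s): return cv2.resize(c['image'][y:y+h,x:x+w],None,fx=s,fy=s,interpolation=cv2.INTER_CUBIC)
o=np.zeros((600,800,3),np.uint8)
o[:600,:450]=crop(p,195,90,150,200,3)[:600,:450]
a=crop(g,180,320,100,40,3.5);o[:a.shape[0],450:]=a
a=crop(l,205,90,115,200,2);o[150:550,460:690]=a
cv2.imwrite('pics/crop.png',o)
P=cloud(g); print('bar',P[340:348,230:266:4,2].round(0)); 
print('bench ref depth z:',np.median(P[150:200,150:200,2]),'plate',np.median(cloud(p)[150:200,215:235,2]), 'spool',np.median(P[240:280,385:410,2]))
```

```text
ring ((259.9306335449219, 245.86500549316406), (62.83561325073242, 77.53076934814453), 99.45258331298828)
circle (577.946533203125, 146.79824829101562) 39.030006408691406
handle ((262.63323974609375, 149.5711669921875), (17.3990535736084, 95.01935577392578), 1.548157811164856) (253, 102, 20, 96)
[[530.3 177.5  18. ]
 [463.2 235.8  18. ]
 [473.3 247.5  18. ]
 [541.4 190.3  18. ]] [575.31257911 150.01296727  18.        ]
bar [[126. 126. 126. 126. 126. 127. 127. 126. 120.]
 [127. 126. 127. 127. 127. 125. 126. 126. 123.]
 [126. 127. 126. 127. 125. 127. 126. 127. 123.]
 [127. 127. 126. 127. 127. 127. 126. 127. 123.]
 [126. 126. 127. 127. 127. 353. 126. 126. 125.]
 [126. 126. 127. 127. 127. 126. 126. 127.  -0.]
 [126. 127. 127. 126. 126. 126. 125. 127.  -0.]
 [126. 127. 127. 126. 127. 127. 127. 126.  -2.]]
bench ref depth z: -0.6993734328034407 plate 9.271001715483806 spool 43.44124068299848
```

View pics/crop.png

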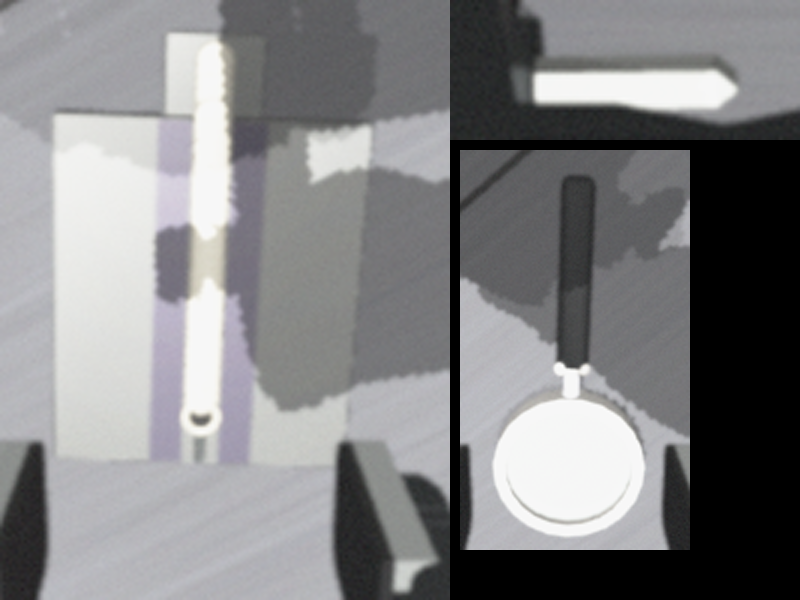

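Run:
```python
from h import *
p=np.load('plate.npy',allow_pickle=True).item();g=np.load('gauge.npy',allow_pickle=True).item()
f=lambda a:np.array(a)/3+[195,90]
S=plane(p,f([(211,117),(200,417)]),12); c=plane(p,f([(54,113),(57,459),(347,464),(371,122)]),10)
print(S.round(1),np.linalg.norm(S[1]-S[0])); print(c.round(1),[np.linalg.norm(c[i]-c[i-1]).round(1) for i in range(4)])
o=c.mean(0); ux=(c[1]+c[2]-c[0]-c[3]);ux/=np.linalg.norm(ux); print('centre',o,'yaw',np.degrees(np.arctan2(ux[1],ux[0])),'start',o-65*ux,'crater',o+45*ux)
d=S[1]-S[0];print('bead yaw',np.degrees(np.arctan2(d[1],d[0])))
t=plane(g,np.array([(737-450,90)])/3.5+[180,320],124.5);print('tip',t)
```

```text
[[ 511.7 -125.5   12. ]
 [ 606.6 -181.8   12. ]] 110.29129989843925
[[ 484.9 -171.8   10. ]
 [ 596.3 -237.8   10. ]
 [ 651.2 -142.6   10. ]
 [ 539.9  -78.5   10. ]] [np.float64(108.3), np.float64(129.5), np.float64(110.0), np.float64(128.5)]
centre [ 568.06260048 -157.67899989   10.        ] yaw -30.303384260850134 start [ 511.94382683 -124.88138954   10.        ] crater [ 606.91405916 -180.38503782   10.        ]
bead yaw -30.67265918786871
tip [[771.02393449  48.67065364 124.5       ]]
```

Plate sizes check out (130×110, weld 110.3). Now the pick.

Run:
```python
from h import *
q=down(np.radians(180-40.9)); x,y=514.8,201.5
bot.move_to([x,y,120],q)
print(bot.servo_line([x,y,23],speed=80,until_force=8), bot.read_state()['ee_pos'])
bot.move_gripper(0,grip_force=70)
s=bot.read_state();print(s['grip_width'],s['grip_force'],s['ft_force'],s['ee_pos'])
bot.servo_line([x,y,115],speed=60); bot.dwell(.3)
s=bot.read_state();print(s['grip_width'],s['grip_force'],s['ft_force'],s['moment'],s['ee_pos'],s['clock'])
c=cam('wrist');np.save('held.npy',c,allow_pickle=True);d=cam('side');np.save('side1.npy',d,allow_pickle=True);t=cam('top');np.save('top1.npy',t,allow_pickle=True)
P=cloud(c); cv2.imwrite('pics/held.png',np.hstack([cv2.resize(c['image'],(400,300)),cv2.resize(d['image'][180:330,200:400],(400,300))]))
```

```text
False [515.08802609 201.59591025  23.498737  ]
14.079192389539067 69.18218493461609 [-0.62407596  0.27744084  5.5571121 ] [515.06514938 201.59586198  23.55864861]
14.08858238558698 68.32738280296326 [ 0.55645208  0.09280488 -0.65441241] [-0.03349113  0.01795639  0.02608507] [514.77964142 201.48822463 114.90446283] 10.125
```

View pics/held.png

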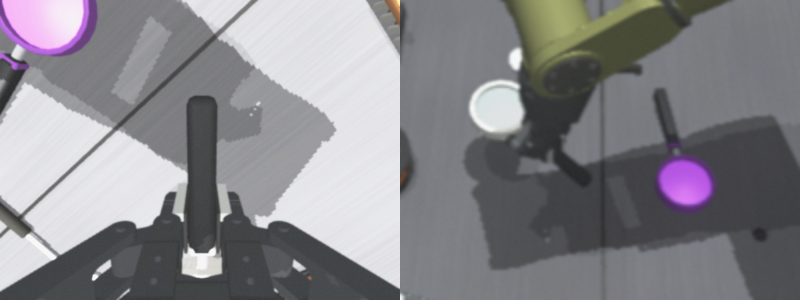

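The loupe is held: handle straight along the tool axis in the wrist view, ring clear of the fingers. Checking tilt from depth.

Run:
```python
from h import *
c=np.load('held.npy',allow_pickle=True).item();P=cloud(c)
u=np.array([np.cos(np.radians(-40.9)),np.sin(np.radians(-40.9))])
Q=P[130:320,246:270].reshape(-1,3); s=(Q[:,:2]-[514.8,201.5])@u; n=(Q[:,:2]-[514.8,201.5])@[-u[1],u[0]]
k=(Q[:,2]>90)&(Q[:,2]<130)&(s<-10)&(s>-60); a=np.polyfit(s[k],Q[k,2],1); print('slope',a,'z at grip', k.sum(), s[(Q[:,2]>90)].min(), np.median(n[k]), np.polyfit(s[k],n[k],1))
for nme in('side1','top1'):
    d=np.load(nme+'.npy',allow_pickle=True).item();D=cloud(d)
    L=np.array([514.8,201.5,0])+np.r_[83.5*u,100]
    r=D.reshape(-1,3); w=np.linalg.norm(r[:,:2]-L[:2],axis=1)<45; w&=(r[:,2]>80)&(r[:,2]<135)
    A=np.c_[r[w][:,:2]-L[:2],np.ones(w.sum())]; co=np.linalg.lstsq(A,r[w][:,2],rcond=None)[0]
    print(nme,w.sum(),r[w].mean(0).round(1),np.median(r[w][:,2]),co.round(3),'extent',r[w].min(0).round(),r[w].max(0).round())
```

```text
slope [5.48182443e-05 1.08725103e+02] z at grip 2772 -73.60318284073605 -0.821505877678496 [-0.00127408 -0.69333132]
side1 615 [585.2 150.1 103.9] 103.77184459130274 [-2.00000e-03 -2.10000e-02  1.04029e+02] extent [553. 110.  89.] [618. 186. 113.]
top1 514 [577.3 145.  103.8] 103.63267696913408 [2.00000e-03 1.90000e-02 1.03884e+02] extent [541. 107.  85.] [614. 183. 116.]
```

Level, and handle top = TCP−5.5 as expected. Carry: lens z target 124.5 → TCP z 139.

Run:
```python
from h import *
u=np.array([np.cos(np.radians(-40.9)),np.sin(np.radians(-40.9))]); q=down(np.radians(180-40.9))
g=lambda L:[*(np.array(L)-83.5*u),139.0]
bot.servo_line([514.8,201.5,139],speed=60)
bot.move_to(g((511.8,-125.2)),q); bot.dwell(1)
s=bot.read_state();print(s['ee_pos'],g((511.8,-125.2)),s['grip_width'],s['clock'])
c=cam('wrist');d=cam('side');t=cam('top');np.save('side2.npy',d,allow_pickle=True);np.save('top2.npy',t,allow_pickle=True)
for d in(d,t):
    r=cloud(d).reshape(-1,3); w=(np.linalg.norm(r[:,:2]-[511.8,-125.2],axis=1)<45)&(r[:,2]>108)&(r[:,2]<145)
    print(w.sum(),np.median(r[w],0).round(1),r[w].min(0).round(),r[w].max(0).round())
v=lambda d:cv2.resize(d['image'],(400,300))
cv2.imwrite('pics/start.png',np.hstack([cv2.resize(d['image'][120:270,200:400],(400,300)) for d in(t,np.load('side2.npy',allow_pickle=True).item())]))
```

```text
[448.68228048 -70.54851977 139.00830262] [np.float64(448.6862353245021), np.float64(-70.52914205460213), 139.0] 13.956004263330945 12.9083
454 [ 518.5 -123.3  127.7] [ 482. -160.  114.] [553. -85. 137.]
513 [ 512.2 -127.5  127.9] [ 477. -163.  115.] [548. -89. 141.]
```

View pics/start.png

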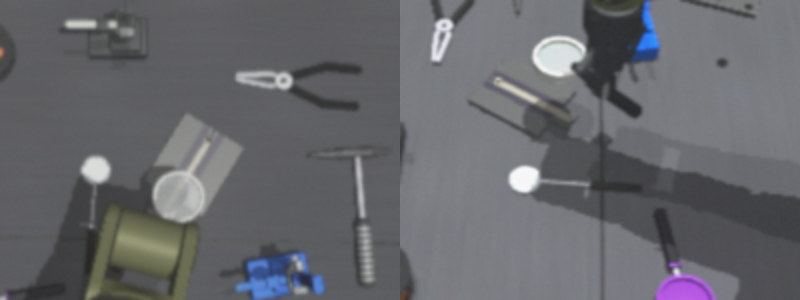

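The lens sits over the tab end of the bead (top-view extent centre ≈ (512.5,−126)), and its height matches the scriber in the same cameras. Now the scan.

Run:
```python
from h import *
u=np.array([np.cos(np.radians(-40.9)),np.sin(np.radians(-40.9))])
bot.servo_line([*(np.array((606.7,-181.1))-83.5*u),139.0],speed=35); bot.dwell(1)
s=bot.read_state();print(s['ee_pos'],s['grip_width'],s['grip_force'],s['clock'])
for n in('side','top'):
    d=cam(n);r=cloud(d).reshape(-1,3); w=(np.linalg.norm(r[:,:2]-[606.7,-181.1],axis=1)<45)&(r[:,2]>108)&(r[:,2]<145)
    print(w.sum(),np.median(r[w],0).round(1),r[w].min(0).round(),r[w].max(0).round())
print(bot.finish_job())
```

```text
[ 543.57926906 -126.42310468  138.98183325] 13.987153831443818 68.356271982193 17.3583
360 [ 617.1 -178.3  127.7] [ 573. -218.  113.] [ 646. -139.  136.]
370 [ 614.8 -186.1  128.1] [ 587. -219.  113.] [ 644. -145.  139.]
the job is handed in; nothing more can be done
None
```

I scanned the bead from the run-on tab to the crater with the magnifier and handed the job in at about 17 s, still holding it level over the crater at the scriber's height (about 124.5 mm); no verdict was returned.

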